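# One click up on the extractor's knurled speed wheel, then start it

## Task

On the controller with the wide knurled wheel, rest a fingertip lightly on top of the wheel and stroke it towards that controller's button, so that it rolls on by exactly one click into its middle position and stays there with its white line uppermost. Then press the button on the same controller right down and let it come up again. Leave the other controller as it is and the tools lying about where they are: nothing is to be picked up or carried.

Things in the scene. Friction and masses are not known exactly. Their poses are not given: they have to be found in the camera images.
- speed_box: controller to operate: grey case 190 (its x) x 100 (its y) x 60 mm high, fixed to the bench, top panel flat and level at 60 mm. Origin: centre of its underside. Along its x lie first the wide knurled wheel (45 mm on the -x side of the centre), then the button (55 mm on the +x side), both on its centre line.
- speed_crown (a point): topmost point of the wide knurled wheel, mid-width: 76 mm above the bench, 16 mm above the panel. The wheel is a cylinder, radius 32 mm, 30 mm wide, level axle along the case's y; only its top stands out of the panel. A fingertip dragged over its top along the case's +x (towards the button) turns it by friction: 22 mm of rim travel per click, about 2 N at the rim.
- cradle: sprung cradle inside the case that carries the wide wheel; origin on the wheel's axle, 44 mm above the bench. Pushed from above, wheel and speed_crown sink with it: 2 N to start, then 0.8 N per mm, to a stop at 8 mm. Pressing it down 4 to 6 mm (5 to 7 N) gives ample grip.
- speed_wheel (a joint): turn of the wide wheel, rad; grows as its top rolls towards the button (the case's +x). Spring detents at 0 (where it starts), 0.70 (middle, white line uppermost, level with the white index bars on the panel) and 1.40; let go, it snaps into the nearest. The humps lie at 0.35 and 1.05.
- start_top (a point): centre of the top of the start button beside the wide wheel: black, round, 30 mm across, 82 mm above the bench when up; pressed along -z.
- start_button (a joint): travel of the start button, m: 0 up, 0.006 right down; needs 4 N, springs back when let go.
- dimmer_box: the other controller, to be left alone: same case, same layout, but a narrow wheel 12 mm wide (48 mm diameter, 12 mm above the panel) and a small button 18 mm across. Origin: centre of its underside.
- dimmer_mark (a point): white line on the rim of the narrow wheel, turning with it; it must stay as it is
- lamp_button (a joint): travel of the small button of the other controller, m: 0 up, 0.004 down; to be left alone
- screw_jar: closed glass screw jar, 52 mm across, 75 mm tall, standing between the two controllers; origin at the centre of its underside
- screwdriver: screwdriver lying on the bench, 190 mm long, black handle; not part of the job
- square: aluminium rafter square (triangle, 150 mm legs) lying flat; not part of the job
- rasp: wood rasp with wooden handle, 280 mm long, lying flat; not part of the job
- clamp: steel locking C-clamp, 280 mm long, lying flat; not part of the job
- spade_bit: steel spade drill bit, 170 mm long, lying flat; not part of the job
- vial_tray: open cardboard tray of small vials, 100 x 150 x 40 mm; not part of the job
Things that resemble listed ones, but are neither listed nor needed, are in the scene too. Leave any brown or pink look-alike of the speed_box alone.

How it is judged (in metres and radians):
On the way, in this order (a step that is already met when the one before it is completed fails the run):
1. the wide wheel has rolled one click, to its middle detent (value of joint speed_wheel between 0.55 and 0.85 rad), for 0.3 s.
2. the start button beside it is pressed right down (value of joint start_button above 0.0045 m), for 0.05 s.
At the end, for the whole second after the job is handed in: the wide wheel rests in its middle detent (0.70 rad, within 0.12), its start button is up again, the other controller's wheel mark is within 5 mm of where it was and its button is up (value of joint speed_wheel between 0.58 and 0.82 rad and velocity of joint speed_wheel between -0.05 and 0.05 rad/s and value of joint each of start_button, lamp_button below 0.0015 m and distance of dimmer_mark from where it was at the start of the episode below 0.005 m); the robot touches nothing.
It fails at once if the wide wheel is rolled on past its middle position into the third detent (value of joint speed_wheel above 1.15 rad).
It fails at once if the start button is pressed before the wheel has been clicked on (value of joint start_button above 0.003 m and value of joint speed_wheel below 0.45 rad).
It fails at once if the wide wheel is pressed hard (over 30 N) instead of lightly (contact force between anything else and cradle above 30 N).
It fails at once if the other controller is operated (distance of dimmer_mark from where it was at the start of the episode above 0.006 m or value of joint lamp_button above 0.002 m).
It fails at once if a tool, jar or tray lying about is moved or lifted (over 20 mm) (distance of any of screw_jar, screwdriver, square, rasp, clamp, spade_bit, vial_tray from where it was at the start of the episode above 0.02 m).
It also fails if it takes over 38 s, if anything falls off the work surface, if the arm or the gripper's body presses on something with over 40 N, if the wrist force passes 120 N, or if a joint passes its speed limit or range.

## Robot

A 6-joint arm with a two-finger parallel gripper is mounted at the origin on the work surface. World frame = base frame: x ahead of the robot, y to its left, z up, the work surface at z = 0. Lengths are in mm, angles in rad, forces in N, time in s.
With the tool pointing down it reaches from about 375 to 925 mm from the base axis. Payload 5.7 kg.
Tool frame: the origin (TCP) lies between the finger pads; the fingertips stand 19 mm ahead of it and the grasp point (between the pads) is the TCP (r.tips_ahead is the distance from the TCP to the fingertips, in mm); x points along the fingers, y is the direction in which the jaws open and shut, and the axes are right-handed (so a half turn about x gives the same grasp; the last joint's range is limited). The gripper opens to 88 mm and grips with 3 to 60 N. Pads are 20 mm wide; open, the fingers measure 115 mm over their backs; the gripper's body (75 mm by 178 mm) begins 61 mm behind the grasp point.
Start: joints at [-1.257, 0.359, 1.51, -0, 1.272, -0.115], TCP at [249.449, -545.652, 216.323] pointing down, gripper open.
Joint ranges: [-2.97, 2.97], [-1.01, 2.36], [0.21, 2.38], [-0.96, 4.11], [0.2, 2.71], [-2.98, 2.98]. Speed limits (rad/s): [2.39, 2.39, 3.14, 3.14, 3.14, 3.14].

## Interface

Orientations are given as a rotation vector (axis times angle).
In Python, from rig import r gives the robot as it stands.
- The arm moves only by the tool drive_tool, never from a script. Its argument "moves" is a list of rows, each an object with "grip": the opening in per cent of the stroke, from 0 (shut) to 100 (fully open); "dp": the shift along the tool's x, y, z scaled (see below), a list of three; "turn": the turn about the tool's x scaled (see below). In form: [{"grip": grip, "dp": [tx, ty, tz], "turn": turn}, ...]. A call has 1 to 5 rows; each row is the pose to reach, as a shift and turn from the pose commanded when the call began, along the tool's axes at that moment; what a row does not reach only later rows make up. The controller multiplies each number of a shift by 15 cm and each number of a turn by 2 rad. A row lasts 1/10 s, in which the tool goes at most 50 mm and 8.59 degrees, less where a joint would pass 70% of its speed; a pose out of reach is approached as far as the arm can. A call with a number of a shift or a turn outside -1 to 1 is refused whole. A call with a gripper value outside its range is refused whole. The fingers move at their own pace and stop on an object; "newtons" is the grip in N (left out, the last holds). Time passes only in rows, so rows that repeat a pose let the fingers close. It gives the time, the measured TCP pose, the force and the opening at its end, in the units of the state.
- r.read_state(): the state, without advancing time (a new reading comes with each control period).
- r.get_image(name): name is "side" or "top" or "wrist"; returns a dict with "pixels" (400x640x3 uint8, blue, green, red), "z_map" (400x640 float32, mm along the optical axis (not along the pixel's ray), 0 where there is no reading), "K" (3x3 intrinsics, pixels), "world_from_camera" (4x4, takes a point from camera to world coordinates). Camera axes: x right, y down, z forward; pixel columns grow to the right and rows downward; lengths in mm; the calibration is good to about 2 mm. A picture is of the moment at which its call begins.
- r.close_job(): hands the job in, once; it reports no verdict.
Trained networks look in the newest picture that a camera, given by its name, has taken for a name from the list of things; names that differ only in an ending like _2 or _b are one class to them, and where a whole thing is asked for, a point or a joint stands for the part that bears it (a point fixed in the world has none). Each returns a list of dicts, best first, with "score" (0 to 1); they miss things now and then, are a little off and sometimes report something else, mostly with a low value. They report only what shows in the picture. A call takes as long as a camera call. They do not tell look-alikes from the thing itself.
- r.silhouettes(thing, camera): "mask" (400x640 bool, what is visible of it) and "box" ([centre column, centre row, width, height] in pixels, round what is visible of it).
The state is a dict: "time": time; "qpos": joint angles; "joint_vel": joint speeds; "tau": joint torques, N m; "eef_pos": TCP position; "tool_rot": TCP orientation; "contact_force": force on the tool from outside, world axes, zero at the start; "wrist_torque": the same for the moment, N m; "width": opening from 0.0 (shut) to 1.0 (fully open).
Only numpy, scipy, OpenCV 4.12 (cv2) and the standard library are available. Lean on these libraries where they do the work, as an engineer would, in place of code of your own. Each camera call takes 0.05 s, during which the arm holds its last target.

## Working session

There is one attempt and no reset: what is moved stays moved. The work goes in short steps, Python scripts to look and compute and a tool call to move; the robot and the scene stay as the last step left them, time stands still between calls to the robot, and variables do not carry over. Pictures are saved under pics/ and viewed, and the job is handed in when it is done.

Besides the shell and the picture viewer there is one more tool, called after ">>>" as name(argument=value, ...) on one line, values as JSON. drive_tool: Moves the arm, as the interface text tells. Shifts and turns lie within -1 to 1; 1 stands for 15 cm of shift or 2 rad of turn. Its arguments: {"type":"object","properties":{"moves":{"type":"array"},"newtons":{"type":"number"}},"required":["moves"]}

```bash
ls; mkdir -p pics
cat > h.py <<'E'
import numpy as np, cv2
from rig import r
from scipy.spatial.transform import Rotation as R
def world(im,us,vs):
    K=im["K"];z=im["z_map"][vs,us];T=im["world_from_camera"]
    p=np.stack([(us-K[0,2])*z/K[0,0],(vs-K[1,2])*z/K[1,1],z],-1)
    return p@T[:3,:3].T+T[:3,3]
E
python3 - <<'E'
from h import *
s=r.read_state();print(s)
for n in("top","side"):
    im=r.get_image(n);cv2.imwrite(f"pics/{n}0.png",im["pixels"]);np.savez(f"{n}0.npz",**im)
    for t in("speed_box","speed_crown","start_top","dimmer_box"):
        for d in r.silhouettes(t,n):
            v,u=np.nonzero(d["mask"]);w=world(im,u,v);w=w[im["z_map"][v,u]>0]
            print(n,t,round(d["score"],2),np.round(d["box"]),np.round(np.median(w,0)),len(v))
E
```

```text
pics
{'time': 0.0, 'qpos': array([-1.25709532e+00,  3.59468332e-01,  1.51141219e+00, -2.42744620e-05,
        1.27249801e+00, -1.15094236e-01]), 'joint_vel': array([-0.00175422,  0.00029298,  0.00050769,  0.00097651, -0.00027072,
        0.00023747]), 'tau': array([ 6.86185103e-04, -5.15363073e+01, -2.70723546e+01,  6.79811742e-02,
        3.52192449e-02, -1.49368325e-04]), 'eef_pos': array([ 249.23817236, -545.02312054,  215.53914085]), 'tool_rot': array([ 1.98497458,  0.4340713 , -1.98538119]), 'contact_force': array([-0.52772552,  0.55290372,  0.52639457]), 'wrist_torque': array([-0.01594035,  0.01261911, -0.04178116]), 'width': 1.000881878116159}
top speed_box 0.95 [239. 186.  62.  75.] [550. 171.  60.] 2538
top speed_box 0.71 [204. 287.  42.  72.] [280. 256.  57.] 2909
top speed_box 0.59 [398. 306.  56.  75.] [ 241. -264.   57.] 2772
top speed_box 0.37 [374. 219.  52.  69.] [ 476. -202.   60.] 2603
top speed_crown 0.69 [199. 304.  15.  20.] [235. 267.  68.] 265
top speed_crown 0.63 [230. 199.  17.  20.] [511. 192.  72.] 220
top speed_crown 0.57 [390. 327.  13.  23.] [ 192. -249.
[... 278 characters left out ...]
_box 0.92 [375. 218.  52.  70.] [ 475. -202.   60.] 2603
top dimmer_box 0.19 [242. 168.   6.  13.] [604. 162.  81.] 99
side speed_box 0.78 [364. 314.  75.  59.] [277. 290.  58.] 2867
side speed_box 0.75 [278. 268.  72.  59.] [542. 204.  61.] 2190
side speed_box 0.65 [383. 191.  28.  27.] [ 282. -247.   56.] 623
side speed_box 0.64 [276. 224.  17.  23.] [619.  24.  52.] 349
side speed_crown 0.56 [383. 311.  22.  16.] [235. 274.  70.] 232
side speed_crown 0.47 [290. 265.  20.  16.] [506. 200.  73.] 182
side start_top 0.55 [389. 180.   6.   6.] [ 282. -279.   81.] 35
side start_top 0.43 [346. 298.   7.  12.] [334. 272.  80.] 82
side dimmer_box 0.67 [332. 193.  52.  22.] [ 471. -174.   61.] 1384
```

Run:
```python
import cv2
a=cv2.imread("pics/top0.png");cv2.imwrite("pics/top0c.png",cv2.resize(a[80:360,150:470],None,fx=2.1,fy=2.1,interpolation=2))
```

```text
(no output)
```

View pics/top0.png

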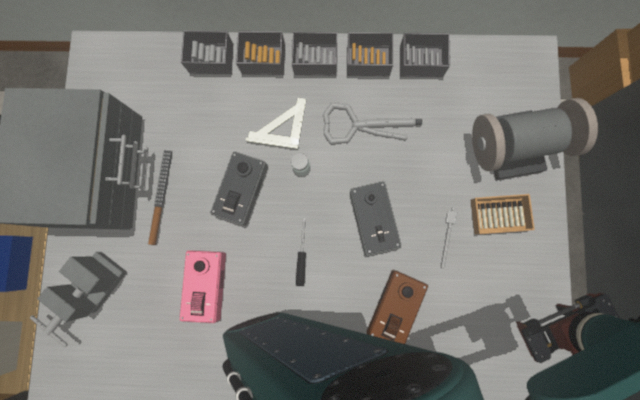

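View pics/side0.png

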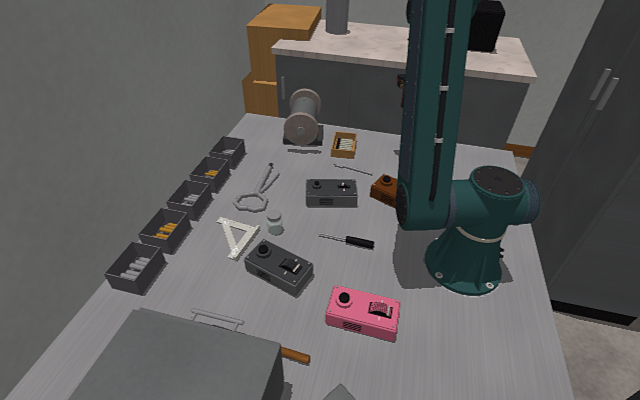

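View pics/top0c.png

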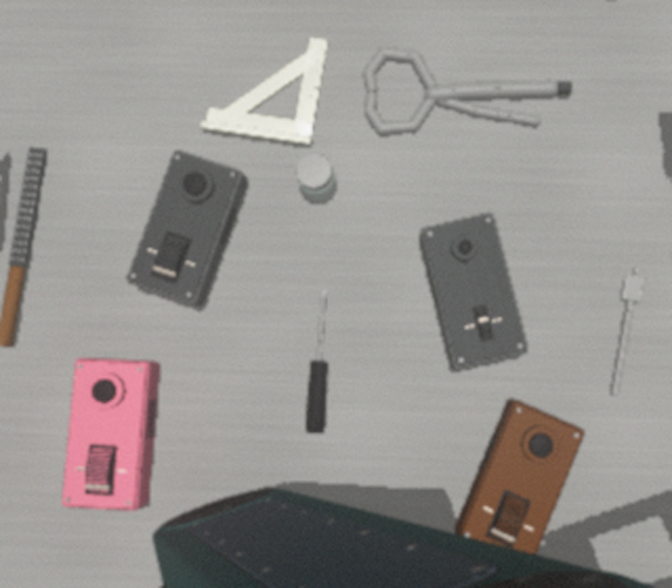

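Run:
```python
from h import *
s=r.read_state();M=R.from_rotvec(s["tool_rot"]).as_matrix();print("time",s["time"]);print(np.round(M,3))
for n in("top","side"):
    im=dict(np.load(f"{n}0.npz"))
    vv,uu=np.mgrid[0:400,0:640];uu=uu.ravel();vv=vv.ravel()
    w=world(im,uu,vv);ok=im["z_map"].ravel()>0
    near=ok&(np.hypot(w[:,0]-550,w[:,1]-171)<130)
    p=w[near&(w[:,2]>54)&(w[:,2]<90)]
    rect=cv2.minAreaRect(p[np.abs(p[:,2]-60)<4][:,:2].astype(np.float32));print(n,rect)
    b=p[(p[:,2]>78)];print("button",len(b),b.mean(0),b.min(0),b.max(0))
    wh=p[(p[:,2]>66)&(p[:,0]<555)];print("wheel",len(wh),wh.mean(0),wh.min(0),wh.max(0))
```

```text
time 0.5
[[-0.     0.416 -0.909]
 [ 0.    -0.909 -0.416]
 [-1.    -0.    -0.   ]]
top ((552.9475708007812, 178.69537353515625), (98.59564208984375, 186.1240997314453), 73.2146987915039)
button 90 [602.25822346 164.01598476  81.50433145] [507.33203603 149.97370329  78.01614618] [618.4931237  195.78761493  86.4703401 ]
wheel 179 [509.32671915 192.48754456  72.39086837] [483.90321847 173.00785837  66.35267605] [533.69276629 211.507931    78.63331428]
side ((551.8544311523438, 184.17689514160156), (98.1578140258789, 186.72659301757812), 73.0438003540039)
button 73 [590.36882789 171.85304017  82.70812887] [501.37491217 154.0279642   78.10565241] [618.00919411 208.24260114  86.98889435]
wheel 157 [506.7451451  197.73735607  73.08967444] [457.69103218 145.4856327   66.02470208] [539.60906195 242.40808113  80.43770877]
```

>>> drive_tool(moves=[{"grip": 0, "dp": [0, -0.95, -0.97], "turn": 0}, {"grip": 0, "dp": [0, -0.95, -0.97], "turn": 0}, {"grip": 0, "dp": [0, -0.95, -0.97], "turn": 0}, {"grip": 0, "dp": [0, -0.95, -0.97], "turn": 0}, {"grip": 0, "dp": [0, -0.95, -0.97], "turn": 0}])

```text
time: 1.0
eef_pos: [323.0, -349.9, 216.1]
tool_rot: [1.984, 0.439, -1.983]
contact_force: [0.3, -0.0, -0.4]
width: 0.585
```

>>> drive_tool(moves=[{"grip": 0, "dp": [0, -0.95, -0.97], "turn": 0}, {"grip": 0, "dp": [0, -0.95, -0.97], "turn": 0}, {"grip": 0, "dp": [0, -0.95, -0.97], "turn": 0}, {"grip": 0, "dp": [0, -0.95, -0.97], "turn": 0}, {"grip": 0, "dp": [0, -0.95, -0.97], "turn": 0}])

```text
time: 1.5
eef_pos: [396.7, -161.3, 216.5]
tool_rot: [1.983, 0.439, -1.981]
contact_force: [0.5, -0.7, 0.4]
width: 0.129
```

>>> drive_tool(moves=[{"grip": 0, "dp": [0, -0.95, -0.97], "turn": 0}, {"grip": 0, "dp": [0, -0.95, -0.97], "turn": 0}, {"grip": 0, "dp": [0, -0.95, -0.97], "turn": 0}, {"grip": 0, "dp": [0, -0.95, -0.97], "turn": 0}, {"grip": 0, "dp": [0, -0.95, -0.97], "turn": 0}])

```text
time: 2.0
eef_pos: [471.1, 27.9, 216.7]
tool_rot: [1.985, 0.437, -1.979]
contact_force: [-0.3, -0.7, -0.2]
width: 0.007
```

>>> drive_tool(moves=[{"grip": 0, "dp": [0, -0.76, -0.78], "turn": -0.423}, {"grip": 0, "dp": [0, -0.76, -0.78], "turn": -0.423}, {"grip": 0, "dp": [0, -0.76, -0.78], "turn": -0.423}, {"grip": 0, "dp": [0, -0.76, -0.78], "turn": -0.423}, {"grip": 0, "dp": [0, -0.76, -0.78], "turn": -0.423}])

```text
time: 2.5
eef_pos: [529.6, 177.2, 216.2]
tool_rot: [1.487, 1.002, -1.485]
contact_force: [-0.5, -0.8, 0.3]
width: 0.005
```

```bash
cat > look.py <<'E'
from h import *
import sys
k=sys.argv[1]
s=r.read_state();M=R.from_rotvec(s["tool_rot"]).as_matrix();print("time",s["time"],s["eef_pos"],s["qpos"].round(3));print(np.round(M,3))
for n in sys.argv[2:]:
    im=r.get_image(n);np.savez(f"{n}{k}.npz",**im);cv2.imwrite(f"pics/{n}{k}.png",im["pixels"])
E
python3 look.py 1 wrist
```

```text
time 2.5 [529.60186292 177.22014355 216.15574368] [ 0.199  0.299  1.602 -0.     1.24   0.584]
[[ 0.001  0.927 -0.375]
 [-0.    -0.375 -0.927]
 [-1.     0.001 -0.   ]]
```

View pics/wrist1.png

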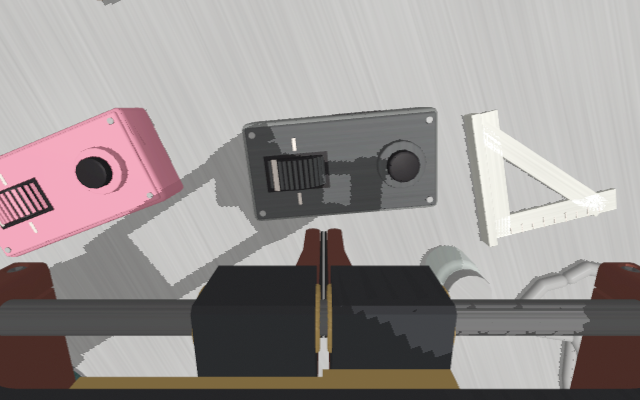

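The wrist view shows the grey box in full. The wide wheel is at about (298,172), its white line is left of the index bars at (294,144) and (300,198), and the button is at (403,166).

```bash
cat > meas.py <<'E'
from h import *
import sys
im=dict(np.load(sys.argv[1]))
vv,uu=np.mgrid[0:232,0:640];uu=uu.ravel();vv=vv.ravel()
w=world(im,uu,vv);ok=im["z_map"][vv,uu]>0
near=ok&(np.hypot(w[:,0]-552,w[:,1]-180)<125)
p=w[near&(w[:,2]>50)&(w[:,2]<95)]
pan=p[np.abs(p[:,2]-60)<3];rect=cv2.minAreaRect(pan[:,:2].astype(np.float32));print(rect,"panel z",np.median(pan[:,2]))
b=p[(p[:,2]>79)&(p[:,0]>570)];print("button",len(b),cv2.minEnclosingCircle(b[:,:2].astype(np.float32)),b.mean(0))
wh=p[(p[:,2]>65)&(p[:,0]<550)];print("wheel",len(wh),cv2.minAreaRect(wh[:,:2].astype(np.float32)),wh.mean(0),np.percentile(wh[:,2],98))
for u,v in((294,144),(300,198)):print("bar",world(im,np.array([u]),np.array([v])))
E
python3 meas.py wrist1.npz
python3 - <<'E'
from h import *
# fingertips as seen
im=dict(np.load("wrist1.npz"));vv,uu=np.mgrid[225:300,290:360];uu=uu.ravel();vv=vv.ravel();w=world(im,uu,vv);s=r.read_state();M=R.from_rotvec(s["tool_rot"]).as_matrix()
t=(w-s["eef_pos"])@M;k=(t[:,0]>-20)&(t[:,0]<30)
for a in(-10,0,10,14,17): 
    q=t[k&(abs(t[:,0]-a)<2)]; 
    if len(q):print(a,q.min(0).round(1),q.max(0).round(1))
E
```

```text
((553.5930786132812, 183.77452087402344), (95.309814453125, 185.1803741455078), 72.9515609741211) panel z 60.502048128976696
button 796 ((605.8026123046875, 167.28195190429688), 14.89738655090332) [605.33190694 167.91025799  82.27211219]
wheel 1559 ((510.6004333496094, 196.31594848632812), (30.28095245361328, 47.06752014160156), 73.11885070800781) [511.3556146  196.78578935  72.56143575] 77.04202435946308
bar [[518.09432337 222.14252838  60.48704023]]
bar [[502.34706299 170.5403585   60.06775092]]
-10 [-12.   -8.2 -13.9] [ -8.    9.5 -11.2]
```

>>> drive_tool(moves=[{"grip": 0, "dp": [0.2, -0.233, -0.065], "turn": -0.046}, {"grip": 0, "dp": [0.4, -0.233, -0.065], "turn": -0.046}, {"grip": 0, "dp": [0.6, -0.233, -0.065], "turn": -0.046}, {"grip": 0, "dp": [0.74, -0.233, -0.065], "turn": -0.046}, {"grip": 0, "dp": [0.74, -0.233, -0.065], "turn": -0.046}])

```text
time: 3.05
eef_pos: [497.4, 196.8, 102.8]
tool_rot: [1.425, 1.052, -1.435]
contact_force: [0.3, 0.4, 0.8]
width: 0.009
```

```bash
python3 look.py 2 wrist side
```

```text
time 3.05 [497.37277498 196.81417594 102.81889118] [ 2.480e-01  4.020e-01  1.772e+00 -1.000e-03  9.730e-01  5.520e-01]
[[-0.005  0.954 -0.299]
 [-0.002 -0.299 -0.954]
 [-1.    -0.005  0.003]]
```

View pics/wrist2.png

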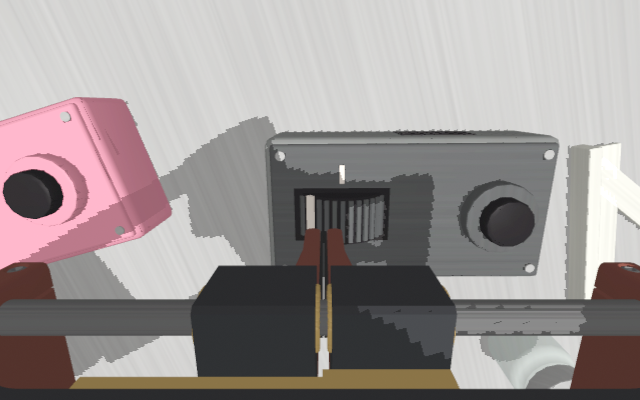

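>>> drive_tool(moves=[{"grip": 0, "dp": [0.03, 0.013, -0.02], "turn": 0}, {"grip": 0, "dp": [0.05, 0.013, -0.02], "turn": 0}, {"grip": 0, "dp": [0.06, 0.013, -0.02], "turn": 0}, {"grip": 0, "dp": [0.06, 0.013, -0.02], "turn": 0}])

```text
time: 3.55
eef_pos: [501.9, 201.7, 96.6]
tool_rot: [1.427, 1.052, -1.426]
contact_force: [-0.2, -0.1, 0.1]
width: 0.011
```

```bash
python3 look.py 3 wrist
```

```text
time 3.55 [501.93233362 201.66396756  96.5713809 ] [0.254 0.415 1.769 0.    0.957 0.554]
[[ 0.     0.955 -0.295]
 [ 0.    -0.295 -0.955]
 [-1.     0.    -0.   ]]
```

View pics/wrist3.png

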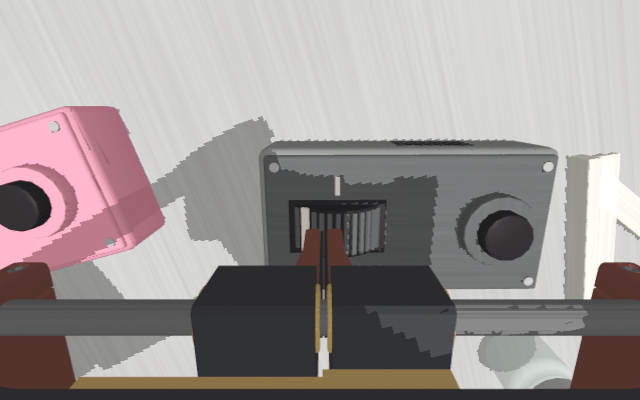

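>>> drive_tool(moves=[{"grip": 0, "dp": [0.015, 0, 0.013], "turn": 0}, {"grip": 0, "dp": [0.03, 0, 0.013], "turn": 0}, {"grip": 0, "dp": [0.03, 0, 0.013], "turn": 0}])

```text
time: 3.9
eef_pos: [500.9, 199.6, 91.6]
tool_rot: [1.426, 1.052, -1.427]
contact_force: [-0.2, -0.5, 0.6]
width: 0.005
```

>>> drive_tool(moves=[{"grip": 0, "dp": [0.01, 0, 0], "turn": 0}, {"grip": 0, "dp": [0.01, 0, 0], "turn": 0}])

```text
time: 4.1
eef_pos: [501.2, 199.7, 90.2]
tool_rot: [1.427, 1.052, -1.427]
contact_force: [0.8, -0.2, -0.6]
width: 0.002
```

```bash
python3 look.py 4 wrist
python3 - <<'E'
import cv2
a=cv2.imread("pics/wrist4.png");cv2.imwrite("pics/wrist4c.png",cv2.resize(a[160:300,240:440],None,fx=4,fy=4))
E
```

```text
time 4.1 [501.17198013 199.74003865  90.21302097] [0.251 0.423 1.777 0.    0.942 0.551]
[[-0.     0.955 -0.296]
 [ 0.    -0.296 -0.955]
 [-1.    -0.     0.   ]]
```

View pics/wrist4c.png

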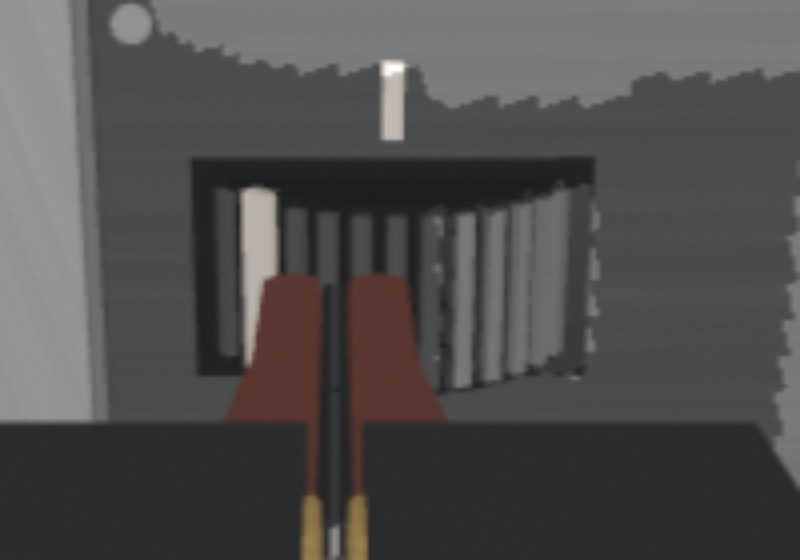

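Run:
```python
from h import *
print(r.tips_ahead)
X=np.array([.956,-.292]);Y=np.array([.292,.956]);c=np.array([510.5,196.5])
vv,uu=np.mgrid[0:260,100:600];uu=uu.ravel();vv=vv.ravel()
for k in(1,2,3,4):
    im=dict(np.load(f"wrist{k}.npz"));w=world(im,uu,vv);d=w[:,:2]-c;a=d@X;b=d@Y
    pan=(abs(a-45)<25)&(abs(b)<45)&(abs(w[:,2]-60)<6)
    row=[np.median(w[pan,2]).round(1)]
    for a0 in(-15,-10,-5,0,5,10,15,20):
        m=(abs(a-a0)<2)&(b>4)&(b<14)&(w[:,2]>50);row.append((np.median(w[m,2]).round(1) if m.any() else None))
    print(k,row)
    m=(abs(b)<12)&(abs(a)<30)&(w[:,2]>82)&(vv<300)
    if m.any():
        q=w[m];print(" tip", a[m].min(),a[m].max(),b[m].max(),q[:,2].min())
```

```text
19.0
1 [np.float64(60.5), np.float64(72.7), np.float64(74.1), np.float64(75.5), np.float64(75.9), np.float64(75.2), np.float64(74.1), np.float64(71.9), np.float64(67.9)]
 tip 14.960542277799778 29.97599873071156 0.46216900135948213 222.2349013318406
2 [np.float64(60.6), np.float64(122.9), np.float64(121.6), np.float64(124.7), np.float64(76.2), np.float64(75.9), np.float64(74.6), np.float64(72.1), np.float64(68.1)]
 tip -22.4118430442837 -1.8099424467629532 9.385705308226253 108.70892115829221
3 [np.float64(60.6), np.float64(72.3), np.float64(111.3), np.float64(75.7), np.float64(76.2), np.float64(75.3), np.float64(74.5), np.float64(72.2), np.float64(67.7)]
 tip -11.009819294560373 -7.528039651008604 11.842658427505963 109.20734517868723
4 [np.float64(60.6), np.float64(110.1), np.float64(108.2), np.float64(110.8), np.float64(101.7), np.float64(75.7), np.float64(74.5), np.float64(72.2), np.float64(68.0)]
 tip -19.780363789640028 0.6171336641364782 11.996287102646793 96.8868396073012
```

Run:
```python
from h import *
s=r.read_state();M=R.from_rotvec(s["tool_rot"]).as_matrix()
im=dict(np.load("wrist4.npz"));print(im["world_from_camera"].round(2))
for u in(312,333):
  for v in range(224,262,3):
    w=world(im,np.array([u]),np.array([v]))[0];print(u,v,im["z_map"][v,u].round(1),((w-s["eef_pos"])@M).round(1),w.round(1))
print(s["contact_force"])
```

```text
[[ 9.6000e-01 -2.9000e-01 -8.0000e-02  5.2273e+02]
 [-3.0000e-01 -9.2000e-01 -2.5000e-01  2.6873e+02]
 [ 0.0000e+00  2.6000e-01 -9.6000e-01  2.5906e+02]
 [ 0.0000e+00  0.0000e+00  0.0000e+00  1.0000e+00]]
312 224 196.3 [16.6 -6.3 -5.9] [496.9 207.2  73.7]
312 227 197.4 [17.2 -6.3 -3.8] [496.3 205.3  73.1]
312 230 170.8 [ -8.3  -5.5 -11.5] [499.4 212.4  98.5]
312 233 165.7 [-13.4  -5.3 -11.9] [499.7 212.7 103.7]
312 236 161.4 [-17.8  -5.2 -12.1] [499.9 212.9 108.1]
312 239 157.4 [-22.   -5.  -12.2] [500.  213.  112.2]
312 242 154.5 [-25.   -4.9 -12. ] [500.1 212.7 115.3]
312 245 152.1 [-27.7  -4.9 -11.7] [500.  212.4 117.9]
312 248 147.2 [-32.5  -4.7 -12.3] [500.4 212.9 122.8]
312 251 143.8 [-36.   -4.6 -12.5] [500.5 213.  126.2]
312 254 141.6 [-38.3  -4.5 -12.2] [500.5 212.7 128.6]
312 257 139.8 [-40.3  -4.5 -11.7] [500.4 212.3 130.6]
312 260 135.8 [-44.3  -4.3 -12.3] [500.7 212.8 134.6]
333 224 195.4 [15.7  5.9 -6.2] [508.7 203.9  74.5]
333 227 194.9 [14.8  5.9 -4.7] [508.2 202.5  75.5]
333 230 169.5 [ -9.5   5.1 -12. ] [509.7 209.7  99.8]
333 233 166.3 [-12.9   5.  -11.7] [509.5 209.5 103.2]
333 236 161.6 [-17.7   4.9 -12. ] [509.5 209.8 108. ]
333 239 157.5 [-21.9   4.8 -12.2] [509.4 210.  112.2]
333 242 155.2 [-24.4   4.7 -11.8] [509.2 209.6 114.7]
333 245 150.7 [-29.    4.6 -12.2] [509.2 210.1 119.3]
333 248 147.6 [-32.2   4.5 -12.2] [509.1 210.1 122.5]
333 251 144.9 [-35.    4.4 -12. ] [509.  210.  125.3]
333 254 142.2 [-37.9   4.3 -11.9] [508.9 209.9 128.1]
333 257 139.4 [-40.7   4.2 -11.9] [508.8 209.9 131. ]
333 260 136.4 [-43.8   4.2 -12. ] [508.8 210.  134.1]
[ 0.0728951  -0.23230862 -0.66100172]
```

>>> drive_tool(moves=[{"grip": 0, "dp": [0.01, 0, 0], "turn": 0}, {"grip": 0, "dp": [0.01, 0, 0], "turn": 0}])

```text
time: 4.35
eef_pos: [501.2, 199.8, 88.7]
tool_rot: [1.427, 1.052, -1.427]
contact_force: [-0.0, -0.3, -0.1]
width: 0.006
```

```bash
python3 look.py 5 side wrist
python3 - <<'E'
import cv2
a=cv2.imread("pics/side5.png");cv2.imwrite("pics/side5c.png",cv2.resize(a[200:320,220:360],None,fx=5,fy=5))
E
```

```text
time 4.35 [501.20611706 199.7508755   88.74626412] [0.251 0.425 1.779 0.    0.938 0.551]
[[-0.     0.955 -0.295]
 [ 0.    -0.295 -0.955]
 [-1.    -0.     0.   ]]
```

View pics/side5c.png

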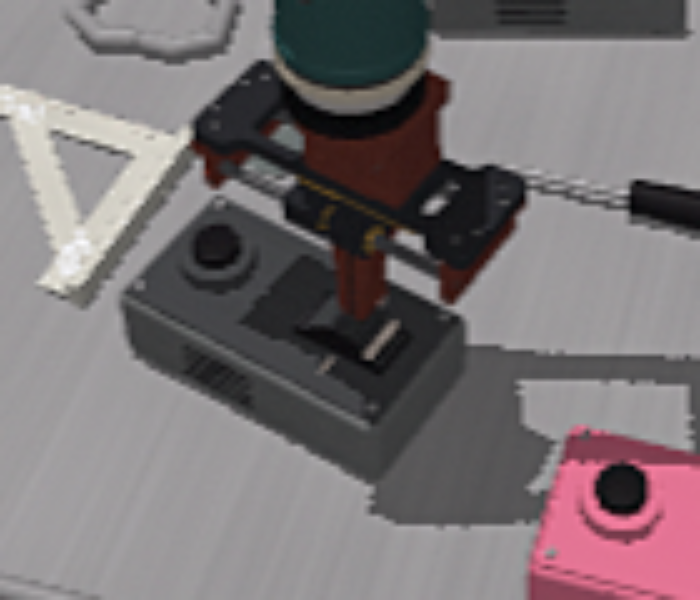

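```bash
python3 - <<'E'
from h import *
s=r.read_state();M=R.from_rotvec(s["tool_rot"]).as_matrix()
im=dict(np.load("side5.npz"));px=im["pixels"].astype(int)
for u in(290,292,294):
  for v in range(244,272,2):
    w=world(im,np.array([u]),np.array([v]))[0];print(u,v,px[v,u],w.round(1),((w-s["eef_pos"])@M).round(1))
E
python3 - <<'E'
from h import *
X=np.array([.956,-.292]);Y=np.array([.292,.956]);c=np.array([510.5,196.5])
vv,uu=np.mgrid[0:260,100:600];uu=uu.ravel();vv=vv.ravel()
for k in(3,5):
    im=dict(np.load(f"wrist{k}.npz"));w=world(im,uu,vv);d=w[:,:2]-c;a=d@X;b=d@Y
    row=[]
    for a0 in(5,10,15,20):
        m=(abs(a-a0)<2)&(b>4)&(b<14)&(w[:,2]>50);row.append(w[m,2].mean().round(2))
    print(k,row)
E
```

```text
290 244 [26 24 24] [495.5 230.  200.5] [-111.7  -14.4  -27.2]
290 246 [28 23 25] [493.1 237.5 201.6] [-112.7  -19.   -33.7]
290 248 [25 22 21] [493.9 236.  191.9] [-103.1  -17.8  -32.5]
290 250 [23 19 17] [494.2 235.8 183.7] [-94.9 -17.4 -32.4]
290 252 [21 24 45] [504.7 207.4 140.9] [-52.1   1.   -8.3]
290 254 [22 26 48] [504.5 208.8 134.1] [-45.2   0.4  -9.6]
290 256 [21 24 42] [505.3 207.1 123.4] [-34.5   1.7  -8.2]
290 258 [24 24 41] [505.8 206.8 114.2] [-25.4   2.2  -8. ]
290 260 [23 24 42] [505.3 208.8 108. ] [-19.2   1.2  -9.8]
290 262 [20 22 37] [512.6 189.5  74.3] [14.6 13.8  6.4]
290 264 [34 32 29] [510.5 196.   73.4] [15.4 10.   0.9]
290 266 [36 34 34] [506.3 208.5  80.7] [ 8.2  2.2 -9.9]
290 268 [22 19 22] [505.6 211.3  75.2] [ 13.7   0.8 -12.3]
290 270 [17 16 15] [506.3 210.1  64.3] [ 24.5   1.8 -11.4]
292 244 [23 20 20] [489.8 230.6 202.8] [-114.   -20.1  -26.1]
292 246 [24 18 16] [487.6 237.5 203.2] [-114.3  -24.2  -32. ]
292 248 [24 27 30] [487.2 239.2 197.3] [-108.4  -25.1  -33.5]
292 250 [24 22 21] [488.2 237.1 186.9] [-98.  -23.5 -31.8]
292 252 [25 31 67] [496.2 214
[... 838 characters left out ...]
60.1 -12.5  -8. ]
294 254 [20 24 53] [493.  208.  136.7] [-47.9 -10.3  -5.5]
294 256 [21 25 55] [493.9 206.  125.7] [-36.8  -8.9  -3.8]
294 258 [21 25 55] [493.7 207.2 118.5] [-29.6  -9.4  -4.9]
294 260 [20 24 57] [493.7 207.7 110.5] [-21.6  -9.5  -5.4]
294 262 [25 24 36] [494.6 205.8  99.1] [-10.2  -8.1  -3.8]
294 264 [33 31 30] [498.4 195.4  76.6] [12.2 -1.4  5. ]
294 266 [24 23 21] [496.9 200.5  74.1] [14.7 -4.4  0.6]
294 268 [63 65 72] [496.1 203.5  68.9] [20.  -6.  -2.1]
294 270 [122 127 139] [493.3 212.4  71.4] [ 17.4 -11.3  -9.7]
3 [np.float64(75.24), np.float64(74.17), np.float64(71.64), np.float64(67.99)]
5 [np.float64(75.46), np.float64(73.99), np.float64(71.75), np.float64(67.98)]
```

>>> drive_tool(moves=[{"grip": 0, "dp": [0.02, 0, 0], "turn": 0}, {"grip": 0, "dp": [0.02, 0, 0], "turn": 0}])

```text
time: 4.65
eef_pos: [501.0, 199.7, 85.5]
tool_rot: [1.426, 1.052, -1.427]
contact_force: [0.0, 0.1, 0.3]
width: 0.004
```

>>> drive_tool(moves=[{"grip": 0, "dp": [0.02, 0, 0], "turn": 0}, {"grip": 0, "dp": [0.02, 0, 0], "turn": 0}])

```text
time: 4.85
eef_pos: [501.0, 199.7, 82.5]
tool_rot: [1.426, 1.052, -1.427]
contact_force: [-0.4, 0.5, -0.5]
width: 0.007
```

>>> drive_tool(moves=[{"grip": 0, "dp": [0.02, 0, 0], "turn": 0}, {"grip": 0, "dp": [0.02, 0, 0], "turn": 0}])

```text
time: 5.05
eef_pos: [501.0, 199.7, 79.5]
tool_rot: [1.426, 1.052, -1.427]
contact_force: [-0.1, 0.1, 0.3]
width: 0.007
```

>>> drive_tool(moves=[{"grip": 0, "dp": [0.02, 0, 0], "turn": 0}, {"grip": 0, "dp": [0.02, 0, 0], "turn": 0}])

```text
time: 5.25
eef_pos: [501.1, 199.7, 76.5]
tool_rot: [1.426, 1.052, -1.427]
contact_force: [0.2, 1.1, 0.5]
width: 0.006
```

```bash
python3 look.py 6 side wrist
python3 - <<'E'
import cv2
a=cv2.imread("pics/side6.png");cv2.imwrite("pics/side6c.png",cv2.resize(a[200:320,220:360],None,fx=5,fy=5))
E
```

```text
time 5.25 [501.05543186 199.71092283  76.54282358] [0.251 0.442 1.789 0.    0.911 0.551]
[[-0.001  0.955 -0.295]
 [-0.    -0.295 -0.955]
 [-1.    -0.001  0.   ]]
```

View pics/side6c.png

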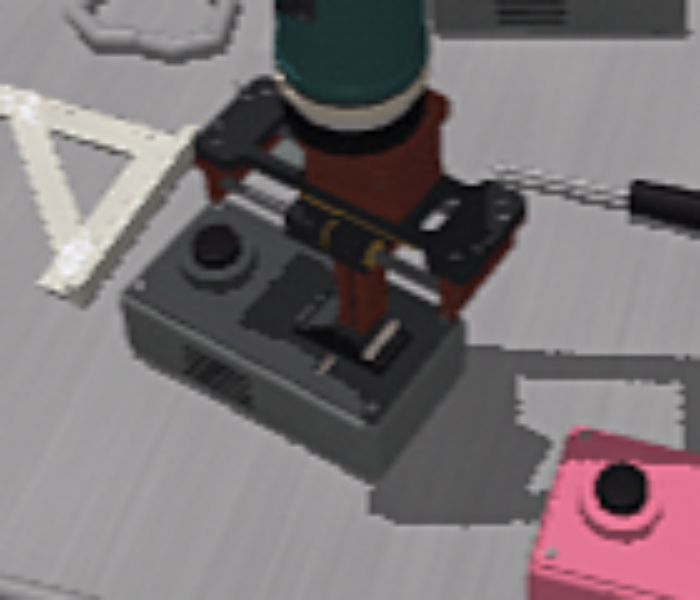

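View pics/wrist6.png

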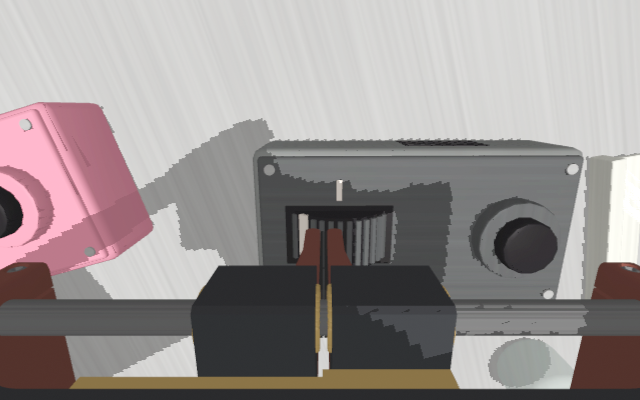

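Run:
```python
from h import *
s=r.read_state();M=R.from_rotvec(s["tool_rot"]).as_matrix()
for n in("wrist","side"):
    im=dict(np.load(f"{n}6.npz"));px=im["pixels"].astype(int)
    vv,uu=np.mgrid[0:400,0:640];uu=uu.ravel();vv=vv.ravel();w=world(im,uu,vv);t=(w-s["eef_pos"])@M
    P=px[vv,uu];br=(P[:,2]>1.6*P[:,1])&(P[:,2]<110)&(abs(t[:,1])<110)&(abs(t[:,2])<60)
    for nm,m in(("fing",br&(abs(t[:,1])<25)),("brL",br&(t[:,1]<-60)),("brR",br&(t[:,1]>60))):
        if m.any():q=t[m];print(n,nm,m.sum(),"maxx",np.percentile(q[:,0],[90,98,100]).round(1),"y",np.percentile(q[:,1],[0,100]).round(1),"z",np.percentile(q[:,2],[0,100]).round(1))
```

```text
wrist fing 1179 maxx [-14.5  -9.3  -7. ] y [-10.3  10.9] z [-12.9 -10.1]
wrist brL 5250 maxx [-89.7 -88.2 -86.6] y [-80.5 -70.6] z [-34.1   5.4]
wrist brR 4603 maxx [-89.4 -87.9 -86.4] y [71.2 80.2] z [-34.    7.8]
side fing 223 maxx [-19.2  -9.9  11.6] y [-24.5  18.1] z [-34.2   7.4]
side brL 57 maxx [-96.8 -95.  -90.6] y [-89.6 -72.7] z [-33.4  22.4]
side brR 38 maxx [-95.8 -69.   -5.7] y [60.2 96.8] z [-34.3  22.4]
```

>>> drive_tool(moves=[{"grip": 0, "dp": [0.02, 0, 0], "turn": 0}, {"grip": 0, "dp": [0.03, 0, 0], "turn": 0}, {"grip": 0, "dp": [0.03, 0, 0], "turn": 0}])

```text
time: 5.65
eef_pos: [501.1, 199.7, 72.1]
tool_rot: [1.426, 1.052, -1.427]
contact_force: [0.7, -0.1, 0.4]
width: 0.004
```

>>> drive_tool(moves=[{"grip": 0, "dp": [0.01, 0, 0], "turn": 0}, {"grip": 0, "dp": [0.02, 0, 0], "turn": 0}, {"grip": 0, "dp": [0.02, 0, 0], "turn": 0}])

```text
time: 5.95
eef_pos: [501.4, 199.8, 69.4]
tool_rot: [1.427, 1.052, -1.427]
contact_force: [-0.9, 0.0, 3.1]
width: 0.005
```

>>> drive_tool(moves=[{"grip": 0, "dp": [0.01, 0, 0], "turn": 0}, {"grip": 0, "dp": [0.02, 0, 0], "turn": 0}, {"grip": 0, "dp": [0.02, 0, 0], "turn": 0}])

```text
time: 6.25
eef_pos: [501.5, 199.8, 66.5]
tool_rot: [1.427, 1.052, -1.426]
contact_force: [-0.5, 0.6, 4.5]
width: -0.0
```

```bash
python3 look.py 7 wrist side
python3 - <<'E'
import cv2
a=cv2.imread("pics/wrist7.png");cv2.imwrite("pics/wrist7c.png",cv2.resize(a[160:300,240:440],None,fx=4,fy=4))
E
```

```text
time 6.25 [501.47709133 199.81004409  66.47192095] [0.251 0.457 1.797 0.    0.887 0.551]
[[ 0.     0.955 -0.296]
 [ 0.    -0.296 -0.955]
 [-1.     0.    -0.   ]]
```

View pics/wrist7c.png

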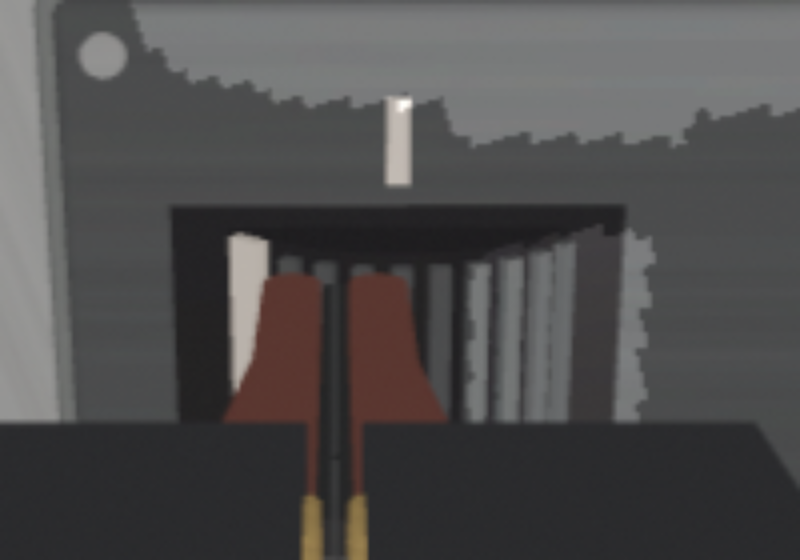

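>>> drive_tool(moves=[{"grip": 0, "dp": [0.008, 0, 0], "turn": 0}, {"grip": 0, "dp": [0.01, 0.025, 0], "turn": 0}, {"grip": 0, "dp": [0.01, 0.05, 0], "turn": 0}, {"grip": 0, "dp": [0.01, 0.075, 0], "turn": 0}, {"grip": 0, "dp": [0.01, 0.1, 0], "turn": 0}])

```text
time: 6.85
eef_pos: [516.3, 195.3, 65.2]
tool_rot: [1.427, 1.052, -1.426]
contact_force: [-0.0, -0.6, 6.3]
width: 0.001
```

```bash
python3 look.py 8 wrist
python3 - <<'E'
import cv2
a=cv2.imread("pics/wrist8.png");cv2.imwrite("pics/wrist8c.png",cv2.resize(a[160:300,200:400],None,fx=4,fy=4))
E
```

```text
time 6.85 [516.26616775 195.30879021  65.16617202] [ 0.237  0.472  1.771 -0.     0.897  0.537]
[[ 0.001  0.955 -0.295]
 [ 0.    -0.295 -0.955]
 [-1.     0.001 -0.   ]]
```

View pics/wrist8c.png

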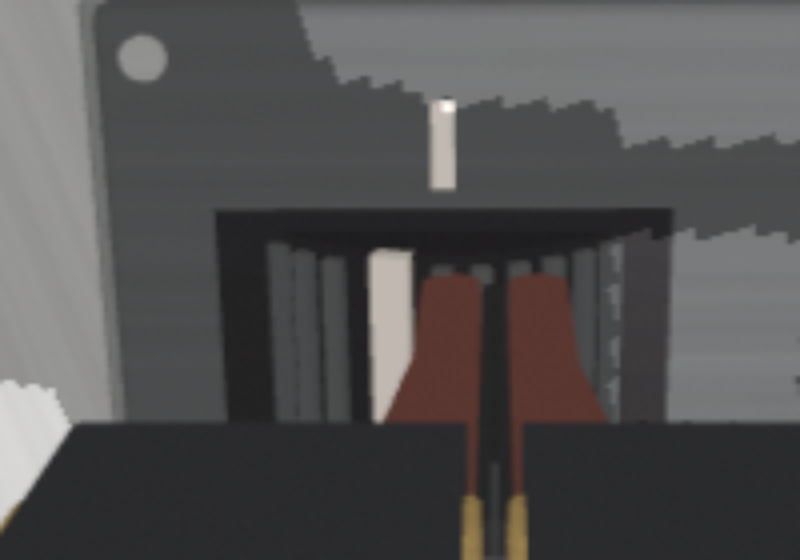

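>>> drive_tool(moves=[{"grip": 0, "dp": [0, 0.02, 0], "turn": 0}, {"grip": 0, "dp": [0, 0.04, 0], "turn": 0}, {"grip": 0, "dp": [0, 0.045, 0], "turn": 0}, {"grip": 0, "dp": [0, 0.045, 0], "turn": 0}])

```text
time: 7.3
eef_pos: [522.9, 193.3, 65.1]
tool_rot: [1.428, 1.051, -1.426]
contact_force: [0.7, -1.7, 5.0]
width: 0.004
```

```bash
python3 look.py 9 wrist
python3 - <<'E'
import cv2
a=cv2.imread("pics/wrist9.png");cv2.imwrite("pics/wrist9c.png",cv2.resize(a[160:300,200:400],None,fx=4,fy=4))
E
```

```text
time 7.3 [522.87195701 193.3339087   65.11337409] [ 0.23   0.478  1.759 -0.     0.903  0.53 ]
[[ 0.001  0.955 -0.296]
 [ 0.    -0.296 -0.955]
 [-1.     0.001 -0.001]]
```

View pics/wrist9c.png

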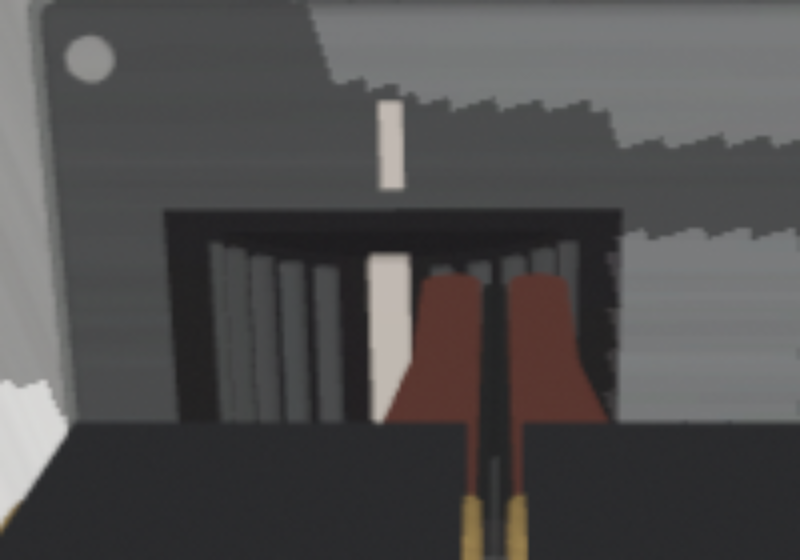

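The white line is level with the index bar, so I lift off.

>>> drive_tool(moves=[{"grip": 0, "dp": [-0.03, 0, 0], "turn": 0}, {"grip": 0, "dp": [-0.1, 0, 0], "turn": 0}, {"grip": 0, "dp": [-0.27, 0, 0], "turn": 0}, {"grip": 0, "dp": [-0.27, 0, 0], "turn": 0}, {"grip": 0, "dp": [-0.27, 0, 0], "turn": 0}])

```text
time: 7.85
eef_pos: [521.9, 193.4, 105.8]
tool_rot: [1.427, 1.052, -1.426]
contact_force: [0.1, -0.5, 0.6]
width: 0.007
```

```bash
python3 look.py 10 wrist; python3 meas.py wrist10.npz
```

```text
time 7.85 [521.87155474 193.41614934 105.77999472] [0.231 0.422 1.727 0.    0.993 0.53 ]
[[ 0.     0.955 -0.295]
 [ 0.    -0.295 -0.955]
 [-1.     0.    -0.   ]]
((558.6546630859375, 201.81039428710938), (57.48777770996094, 184.32705688476562), 72.77182006835938) panel z 60.501031717763425
button 1034 ((605.2760009765625, 167.9254608154297), 14.930647850036621) [606.14000606 173.33285277  82.16099603]
wheel 2267 ((511.2758483886719, 200.7753143310547), (22.11741065979004, 49.832237243652344), 73.93096160888672) [512.2445429  202.75185213  72.08203658] 77.11124421309671
bar [[518.35435601 245.28062479  54.16073522]]
bar [[511.99438116 211.64689038  63.05483165]]
```

View pics/wrist10.png

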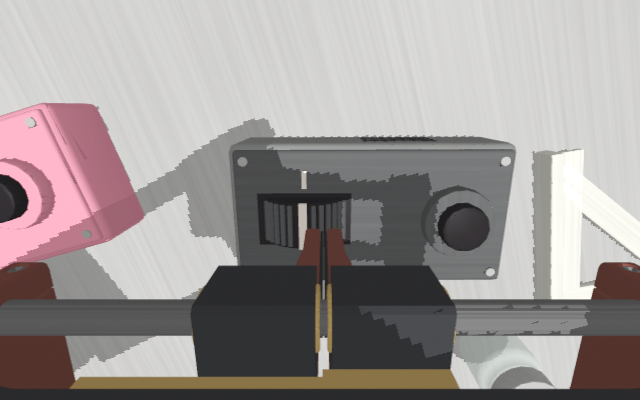

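The wheel is in the middle detent: line at column 302, bar at column 304. Next is the button.

>>> drive_tool(moves=[{"grip": 0, "dp": [0, 0.3, 0], "turn": 0}, {"grip": 0, "dp": [0, 0.585, 0], "turn": 0}, {"grip": 0, "dp": [0.07, 0.585, 0], "turn": 0}, {"grip": 0, "dp": [0.13, 0.585, 0], "turn": 0}, {"grip": 0, "dp": [0.13, 0.585, 0], "turn": 0}])

```text
time: 8.4
eef_pos: [602.5, 167.2, 83.1]
tool_rot: [1.422, 1.055, -1.432]
contact_force: [-0.3, -0.6, 0.4]
width: 0.003
```

```bash
python3 look.py 11 wrist side
```

```text
time 8.4 [602.47201237 167.17902497  83.09562229] [0.16  0.536 1.582 0.    1.03  0.46 ]
[[-0.006  0.955 -0.295]
 [-0.001 -0.296 -0.955]
 [-1.    -0.006  0.003]]
```

View pics/wrist11.png

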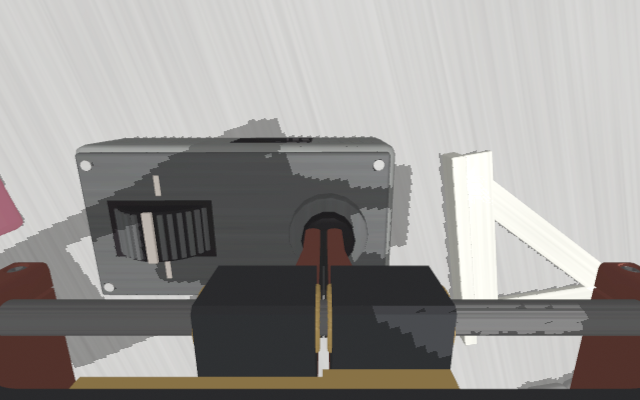

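>>> drive_tool(moves=[{"grip": 0, "dp": [0.03, 0, 0], "turn": 0}, {"grip": 0, "dp": [0.05, 0, 0], "turn": 0}, {"grip": 0, "dp": [0.065, 0, 0], "turn": 0}, {"grip": 0, "dp": [0.065, 0, 0], "turn": 0}])

```text
time: 8.9
eef_pos: [605.6, 167.6, 76.0]
tool_rot: [1.426, 1.053, -1.427]
contact_force: [-0.0, 1.0, 1.0]
width: 0.007
```

>>> drive_tool(moves=[{"grip": 0, "dp": [0.01, 0, 0], "turn": 0}, {"grip": 0, "dp": [0.02, 0, 0], "turn": 0}, {"grip": 0, "dp": [0.03, 0, 0], "turn": 0}, {"grip": 0, "dp": [0.03, 0, 0], "turn": 0}])

```text
time: 9.3
eef_pos: [605.9, 167.5, 71.6]
tool_rot: [1.427, 1.052, -1.427]
contact_force: [-1.7, -0.1, 2.7]
width: 0.003
```

>>> drive_tool(moves=[{"grip": 0, "dp": [0.01, 0, 0], "turn": 0}, {"grip": 0, "dp": [0.015, 0, 0], "turn": 0}, {"grip": 0, "dp": [0.015, 0, 0], "turn": 0}])

```text
time: 9.6
eef_pos: [605.9, 167.5, 70.0]
tool_rot: [1.427, 1.052, -1.426]
contact_force: [-2.6, 1.4, 8.2]
width: 0.006
```

>>> drive_tool(moves=[{"grip": 0, "dp": [0.007, 0, 0], "turn": 0}, {"grip": 0, "dp": [0.01, 0, 0], "turn": 0}, {"grip": 0, "dp": [0.01, 0, 0], "turn": 0}])

```text
time: 9.9
eef_pos: [606.0, 167.5, 69.8]
tool_rot: [1.427, 1.052, -1.426]
contact_force: [-6.6, 0.9, 16.6]
width: 0.006
```

```bash
python3 look.py 12 wrist
python3 - <<'E'
from h import *
vv,uu=np.mgrid[180:232,290:380];uu=uu.ravel();vv=vv.ravel()
for k in(11,12):
    w=world(dict(np.load(f"wrist{k}.npz")),uu,vv);m=(np.hypot(w[:,0]-606,w[:,1]-167.5)<13)&(w[:,2]<90)
    print(k,m.sum(),np.median(w[m,2]))
E
```

```text
time 9.9 [606.00073263 167.53453614  69.78690211] [0.16  0.553 1.59  0.    0.998 0.46 ]
[[ 0.001  0.955 -0.295]
 [ 0.    -0.295 -0.955]
 [-1.     0.001 -0.   ]]
11 304 82.33940927217473
12 95 76.57607717830754
```

>>> drive_tool(moves=[{"grip": 0, "dp": [-0.03, 0, 0], "turn": 0}, {"grip": 0, "dp": [-0.1, 0, 0], "turn": 0}, {"grip": 0, "dp": [-0.35, 0, 0], "turn": 0}, {"grip": 0, "dp": [-0.65, 0, 0], "turn": 0}, {"grip": 0, "dp": [-0.65, 0, 0], "turn": 0}])

```text
time: 10.45
eef_pos: [610.6, 167.9, 171.9]
tool_rot: [1.434, 1.046, -1.416]
contact_force: [0.1, -1.1, 0.1]
width: 0.008
```

```bash
python3 look.py 13 wrist top; python3 meas.py wrist13.npz
```

```text
time 10.45 [610.62746466 167.91910233 171.88868424] [ 0.16   0.44   1.497 -0.     1.193  0.46 ]
[[ 0.011  0.955 -0.295]
 [ 0.002 -0.296 -0.955]
 [-1.     0.01  -0.005]]
((555.852783203125, 190.807861328125), (80.89505767822266, 185.18972778320312), 72.98445129394531) panel z 60.43669931716994
button 1012 ((605.7883911132812, 167.51231384277344), 14.62403392791748) [605.99817488 168.06069265  82.24910319]
wheel 2064 ((510.1649169921875, 196.5189971923828), (30.421091079711914, 49.64638900756836), 72.95922088623047) [513.0523668  196.77154489  72.37734477] 77.33149832284447
bar [[601.49767986 215.23544272  59.43360367]]
bar [[594.91691329 175.20716902  82.80849305]]
```

View pics/wrist13.png

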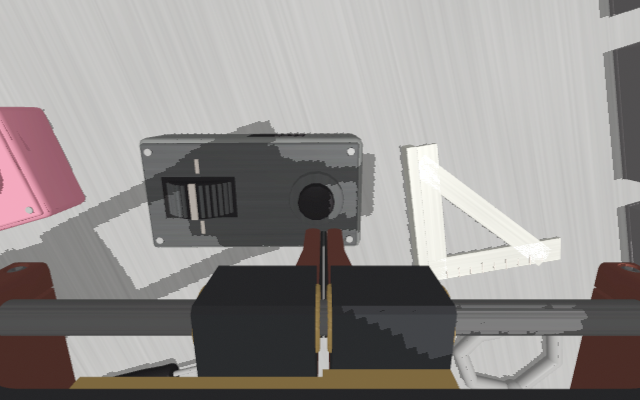

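View pics/top13.png

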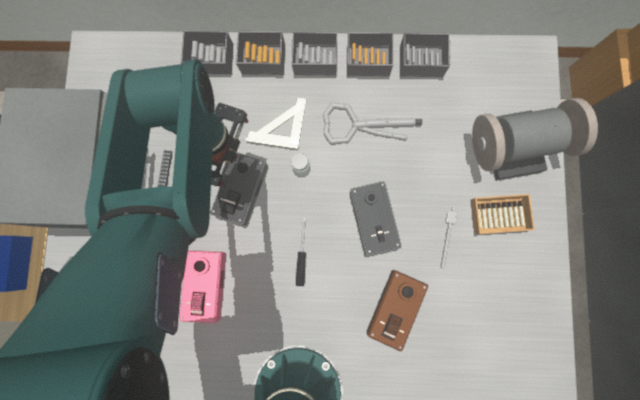

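>>> drive_tool(moves=[{"grip": 0, "dp": [0, 0, 0], "turn": 0}, {"grip": 0, "dp": [0, 0, 0], "turn": 0}, {"grip": 0, "dp": [0, 0, 0], "turn": 0}])

```text
time: 10.85
eef_pos: [605.0, 167.2, 163.9]
tool_rot: [1.425, 1.053, -1.429]
contact_force: [0.1, 0.2, 0.6]
width: 0.006
```

Run:
```python
from h import *
im=r.get_image("wrist");vv,uu=np.mgrid[120:232,130:300];uu=uu.ravel();vv=vv.ravel();w=world(im,uu,vv)
P=im["pixels"][vv,uu].astype(int);d=w[:,:2]-[510.5,196.5];a=d@[.956,-.292];b=d@[.292,.956]
m=(P.min(1)>140)&(abs(b)<14)&(abs(a)<25);print("wheel line a",m.sum(),np.median(a[m]),np.median(w[m,2]))
m=(P.min(1)>140)&(abs(b)>18)&(abs(b)<34)&(abs(a)<15);print("bars a",m.sum(),np.median(a[m]))
s=r.read_state();print(s["eef_pos"],np.abs(s["joint_vel"]).max(),s["contact_force"])
r.close_job()
```

```text
wheel line a 202 -0.7871776029756066 76.7409642795842
bars a 83 -0.3561337206925775
[605.16741586 167.25048354 164.14275129] 0.005584558192603259 [0.0930444  0.09803075 0.62376132]
the job is handed in; nothing more can be done
```

I rolled the wide wheel on the grey controller one click into its middle position, then pressed its button right down and let it up. The job was handed in at about 11 s of the 38 s allowed.

- **Wheel:** I stroked it with the closed fingertips at about 5–6 N. In the last picture the white line lies 0.4 mm from the index bars and on top of the wheel.
- **Button:** The force climbed to about 17 N without further travel, so it was bottomed. Its top measured about 5.8 mm lower while pressed, and was back at 82 mm afterwards.
- **Rest of the scene:** The arm ended clear of everything at near-zero force. In the last top picture, compared by eye only, the other controller and the tools look where they were. The arm hid part of the rasp.

One thing disagreed with the given data: the real fingertips ended about 6–9 mm behind the reported TCP, where the data put them 19 mm ahead of it. I therefore came down in small steps, watching the force, until I felt contact.

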